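# Set the second half of a diptych on the table easel

### The arm

A 6-joint arm with a two-finger parallel gripper is mounted at the origin on the work surface. World frame = base frame: x ahead of the robot, y to its left, z up, the work surface at z = 0. Lengths are in mm, angles in degrees, forces in N, time in s.
With the tool pointing down it reaches from about 300 to 850 mm from the base axis. Payload 4.2 kg.
Tool frame: the origin (TCP) lies on the centre line of the jaws, within the pads' length; the fingertips stand 14 mm ahead of it and the grasp point (between the pads) lies 5 mm behind it; z points along the fingers, y is the line along which they close (so a half turn about z gives the same grasp; the last joint's range is limited). The gripper opens to 91 mm and grips with 3 to 60 N. Pads are 32 mm wide; open, the fingers measure 118 mm over their backs; the gripper's body (76 mm by 178 mm) begins 60 mm behind the grasp point.
Start: joints at [71.677, 18.312, 89.639, -0, 72.044, -1.146], TCP at [169.816, 549.367, 227.976] pointing down, gripper open.
Joint ranges: [-177.97, 177.97], [-48.28, 115.42], [12.27, 149.76], [-77.06, 257.06], [2.81, 150.46], [-146.56, 146.56]. Speed limits (degrees/s): [147.25, 147.25, 180, 180, 180, 180].

### API

Orientations are given as [roll, pitch, yaw] about the fixed x, y, z axes, in that order (R = Rz(yaw) Ry(pitch) Rx(roll)).
In Python, from workcell import env gives the robot as it stands.
- The arm moves only by the tool arm_command, never from a script. Its argument "motion" is a list of rows, each an object with "offset": the shift along the tool's x, y, z in m, a list of three; "spin": the turn about the tool's z in rad. In form: [{"offset": [tx, ty, tz], "spin": spin}, ...]. A call has 1 to 5 rows; each row shifts and turns the commanded pose from where the row before left it, along the tool's axes as they then stand; what a row does not reach is not made up. A row lasts 1/8 s, in which the tool goes at most 62.5 mm and 10.7 degrees, less where a joint would pass 70% of its speed; a pose out of reach is approached as far as the arm can. A call with a gripper value outside its range is refused whole. "jaw" is the finger opening in m, from 0 to 0.0912, set as the call begins (left out, the last holds). The fingers move at their own pace and stop on an object; "newtons" is the grip in N (left out, the last holds). Time passes only in rows, so rows that do not move let the fingers close. It gives the time, the measured TCP pose, the force, the opening and the grip force at its end, in the units of the state.
- env.state(): the state, without advancing time (a new reading comes with each control period).
- env.grab_frame(name): name is "scene" or "top" or "wrist"; returns (picture, depth): 400x640x3 uint8, blue, green, red; 400x640 float32, mm along the optical axis (not along the pixel's ray), 0 where there is no reading.
- env.camera_model(name): a dict with "fx", "fy", "cx", "cy" (pixels), "k1" (the pictures are not rectified: a ray, as slopes to the right and down, at radius r is drawn at 1 + k1 r^2 times it, then the intrinsics apply), "eye" and "rotation" of the camera in the world; the wrist camera has in their place "hand_eye" (4x4, takes a point from camera to tool coordinates, whose origin is the TCP and whose axes are the flange's). Camera axes: x right, y down, z forward; pixel columns grow to the right and rows downward; lengths in mm; the calibration is good to about 2 mm. A picture is of the moment at which its call begins: read the wrist's pose just before it. camera_model takes no time and is no camera call.
- env.job_done(): hands the job in; it is judged then, once.
Trained networks look in the newest picture that a camera, given by its name, has taken for a name from the list of things; names that differ only in an ending like _2 or _b are one class to them, and where a whole thing is asked for, a point or a joint stands for the part that bears it (a point fixed in the world has none). Each returns a list of dicts, best first, with "score" (0 to 1); they miss things now and then, are a little off and sometimes report something else, mostly with a low value. They report only what shows in the picture. A call takes as long as a camera call.
- env.boxes_of(camera, target): "bbox" ([left, top, right, bottom] in pixels, round what is visible of it).
- env.pinpoint(camera, target): "location" ([column, row] in pixels: a listed point, or the origin of a listed thing).
The state is a dict: "time_s": time; "qpos": joint angles; "qvel": joint speeds; "effort": joint torques, N m; "ee_pos": TCP position; "ee_rot": TCP orientation; "force": force on the tool from outside, world axes, zero at the start; "torque": the same for the moment, N m; "gripper_width": finger opening in mm; "gripper_force": force on a finger pad.
Only numpy, scipy, OpenCV 4.12 (cv2) and the standard library are available. Lean on these libraries where they do the work, as an engineer would, in place of code of your own. Each camera call takes 0.05 s, during which the arm holds its last target. There are 200 camera calls.

### The job

One half of a two-part picture already stands on the ledge of the table easel; take its other half, the panel of the very same size, out of the rack and stand it beside the first half, on the free stretch of ledge to the robot's left of it, painted face out. It must sit fully down on the ledge with its back flat against both rails and its edge touching the first half with no visible gap. Go gently: do not knock the first half or shove it along, do not let the second half drop or flop back, and leave everything else where it stands.

Things in the scene. Friction and masses are not known exactly. Their poses are not given: they have to be found in the camera images.
- second_half: The panel to place: plywood painting panel, solid block 140 wide x 160 high x 18 thick mm, 0.2 to 0.43 kg, upright in one of the rack's three places (it varies; known by its size). Origin: centre of its underside (mid thickness). x = normal out of the painted face, y = along the width, z = up its height. Grip it across the thickness at the middle of its top edge.
- second_front (a point): Point on the painted face of second_half, 9 mm out along its x from the origin, on its lower edge.
- easel_back: Raked back of the beech table easel, which stands firm; painted side away from the robot. Origin: on the ledge's upper surface where the rails' front plane meets it, mid length, 80 mm above the table. x = normal of the back, away from the robot, tilted up 25 degrees; y = along the ledge, to the robot's left; z = up the slope, leaning 25 degrees from vertical towards the robot.
- ledge_mid (a point): Point on the ledge's upper surface, mid length, 15 mm out from the rails along easel_back's x (same axes). The ledge is square to the back, 400 mm long, 30 mm deep from the rails to a lip 8 mm thick and 10 mm high. A panel standing right has its origin at x = 9 mm, z = 0 in easel_back, and is parallel to it.
- free_end (a point): The free end of the ledge, on its surface at the rails: 200 mm from mid length along easel_back's y. The first half (140 x 160 x 18 mm, 0.27 to 0.43 kg, loose, leaning square on the rails) is not reported: see it or feel for it. The edge to meet is 170 to 260 mm from this end, so a second half with its middle within 88 mm of this end stands clear of it. It slides if pushed by some 2 to 5 N.
- top_rail (a point): Mid length of the upper rail's top edge, on its front face, 94 mm up the slope from the ledge. Two level rails, 24 mm high, have their front faces in the plane x = 0 of easel_back: lower one 10 to 34 mm, upper one 70 to 94 mm up the slope. Rails and uprights reach 34 mm behind that plane; nothing of the easel stands more than 99 mm up the slope.
- rack: Wooden rack with three places 75 mm apart along its x (x=-75, 0, 75 mm); origin centre of its underside on the table. Panels stand on it 24 mm above the table between dowels 8 mm thick that reach 100 mm above the table, on both faces of a panel, 40 mm either side of its middle; play 2.5 mm each side. Fixed.
- tall_panel: Another panel in the rack: 100 wide x 200 high x 18 mm; same axes and origin convention. Leave alone.
- square_panel: Another panel in the rack: 120 wide x 120 high x 18 mm; same axes and origin convention. Leave alone.
- tape: Roll of paper tape lying flat, 90 mm across, 24 high; origin centre of underside. Leave alone.
- glue: White glue bottle, 52 mm across, 130 high; origin centre of underside. Leave alone.
- jar: Glass jar, 64 mm across, 70 high; origin centre of underside. Leave alone.
- tin: Paint tin, 76 mm across, 90 high; origin centre of underside. Leave alone.
- mallet: Hammer lying on the table, wooden handle. Leave alone.
- squeegee: Printing squeegee standing on its rubber, 220 mm long along y, 30 thick, 75 high; origin centre of underside. Leave alone.
- sanding_block: Cork sanding block 70 x 40 x 28 mm; origin centre of underside. Leave alone.

How it is judged:
By the outcome, as a careful person would: the job done as asked, in the order asked, and still so for the second after the job is handed in, with the robot touching nothing.
It also fails if it takes over 56 s, if anything falls off the work surface, if the arm or the gripper's body presses on something with over 40 N, if the wrist force passes 120 N, or if a joint passes its speed limit or range.

## Working session

There is one attempt and no reset: what is moved stays moved. The work goes in short steps, Python scripts to look and compute and a tool call to move; the robot and the scene stay as the last step left them, time stands still between calls to the robot, and variables do not carry over. Pictures are saved under pics/ and viewed, at most 10 in all, crops included, and the job is handed in when it is done.

Besides the shell and the picture viewer there is one more tool, called after ">>>" as a command line: name --argument value ..., lists and objects as JSON in quotes. arm_command: Moves the arm, as the interface text tells. Its arguments: {"type":"object","properties":{"motion":{"type":"array"},"jaw":{"type":"number"},"newtons":{"type":"number"}},"required":["motion"]}

```bash
ls; mkdir -p pics; cat > h.py <<'E'
import numpy as np,cv2
from scipy.spatial.transform import Rotation as R
from workcell import env
def cam(n):
    m=env.camera_model(n)
    if 'hand_eye' in m:
        s=env.state(); H=np.array(m['hand_eye']); T=np.eye(4)
        T[:3,:3]=R.from_euler('xyz',s['ee_rot'],degrees=True).as_matrix(); T[:3,3]=s['ee_pos']
        W=T@H
    else:
        W=np.eye(4); W[:3,:3]=m['rotation']; W[:3,3]=m['eye']
    return m,W
def rays(m,uv):
    uv=np.atleast_2d(np.array(uv,float)); d=np.c_[(uv[:,0]-m['cx'])/m['fx'],(uv[:,1]-m['cy'])/m['fy']]
    u=d.copy()
    for _ in range(20): u=d/(1+m['k1']*(u**2).sum(1,keepdims=True))
    return np.c_[u,np.ones(len(u))]
def p3(m,W,uv,depth):  # pixel+depth -> world
    return (rays(m,uv)*np.atleast_1d(depth)[:,None])@W[:3,:3].T+W[:3,3]
def cloud(m,W,D):
    v,u=np.mgrid[0:D.shape[0],0:D.shape[1]]
    return p3(m,W,np.c_[u.ravel(),v.ravel()],D.ravel()).reshape(*D.shape,3)
def proj(m,W,P):
    c=(np.atleast_2d(P)-W[:3,3])@W[:3,:3]; x=c[:,:2]/c[:,2:]
    x=x*(1+m['k1']*(x**2).sum(1,keepdims=True)); return x*[m['fx'],m['fy']]+[m['cx'],m['cy']]
E
python3 - <<'E'
from h import *
print(env.state())
for n in ['scene','top']:
    m,W=cam(n); im,D=env.grab_frame(n); cv2.imwrite(f'pics/{n}0.png',im); C=cloud(m,W,D); np.save(n+'C.npy',C)
    print(n,np.round(W,2).tolist(),m['fx'],m['k1'])
    for t in ['second_half','second_front','easel_back','ledge_mid','free_end','top_rail','rack','tall_panel','square_panel']:
        r=env.pinpoint(n,t)[:2]
        for q in r:
            u,v=q['location']; print(t,np.round([u,v]),round(q['score'],2),np.round(C[min(int(v),399),min(int(u),639)]) if 0<=v<400 and 0<=u<640 else '')
E
```

```text
pics
{'time_s': 0.0, 'qpos': array([ 7.16781656e+01,  1.83496052e+01,  8.97051278e+01, -1.03682339e-03,
        7.20440254e+01, -1.14409651e+00]), 'qvel': array([ 0.0045755 , -0.00496448,  0.11361008,  0.06358074,  0.02762462,
       -0.11364997]), 'effort': array([-4.22339299e-04, -4.12471390e+01, -2.31973439e+01,  7.26166950e-02,
        4.57319291e-02, -1.59262668e-04]), 'ee_pos': array([169.65641442, 548.90391122, 227.14933276]), 'ee_rot': array([-1.79901242e+02, -9.86325949e-04,  1.62822582e+02]), 'force': array([ 0.27040391,  0.00721383, -0.20010187]), 'torque': array([-0.02498022, -0.0241883 ,  0.00919983]), 'gripper_force': 0.0, 'gripper_width': 90.86858546217046}
scene [[-139.57, 0.25, 106.7, 1291.28], [-139.57, 0.25, 106.7, 183.41], [-139.57, 0.25, 106.7, 1011.98], [0.0, 0.0, 0.0, 1.0]] 428.5424611914436 -0.006223252977008762
second_half [438. 211.] 0.66 [77423. 76315. 77144.]
second_front [439. 214.] 0.96 [78176. 77068. 77897.]
easel_back [258. 239.] 0.68 [143449. 142341. 143170.]
ledge_mid [262. 245.] 0.84 [138141. 137034. 137862.]
free_end [334. 264.] 0.79 [112665. 11155
[... 274 characters left out ...]
73.28], [-168.41, 0.3, -88.92, 1294.22], [0.0, 0.0, 0.0, 1.0]] 460.659943508056 0.009942916929728604
second_half [192. 245.] 0.85 [-52360. -52732. -51365.]
second_front [191. 242.] 0.98 [-49837. -50210. -48843.]
second_front [468. 288.] 0.21 [-178505. -178878. -177510.]
easel_back [352. 140.] 0.59 [-128047. -128420. -127052.]
ledge_mid [356. 141.] 0.63 [-129520. -129893. -128525.]
free_end [280. 139.] 0.82 [-92698. -93070. -91703.]
free_end [183. 220.] 0.24 [-49757. -50129. -48762.]
top_rail [355. 148.] 0.76 [-126517. -126889. -125522.]
rack [189. 218.] 0.92 [-51344. -51716. -50349.]
tall_panel [185. 220.] 0.66 [-50295. -50668. -49300.]
square_panel [179. 193.] 0.66 [-48258. -48630. -47263.]
```

```bash
sed -i "s/W\[:3,:3\]=m\['rotation'\]/W[:3,:3]=R.from_euler('xyz',m['rotation'],degrees=True).as_matrix()/" h.py
python3 - <<'E'
from h import *
L=np.zeros((400,1280,3),np.uint8)
for n in ['scene','top']:
    m,W=cam(n); im,D=env.grab_frame(n); C=cloud(m,W,D); np.save(n+'C.npy',C)
    print(n,np.round(m['rotation'],2).tolist())
    for t in ['second_half','second_front','easel_back','ledge_mid','free_end','top_rail','rack','tall_panel','square_panel']:
        for q in env.pinpoint(n,t)[:1]:
            u,v=q['location']; print(t,np.round([u,v]),round(q['score'],2),np.round(C[int(v),int(u)]))
print(env.camera_model('wrist')); print(env.state()['time_s'])
E
```

```text
scene [-139.57, 0.25, 106.7]
second_half [439. 210.] 0.72 [536. 276. 143.]
second_front [439. 216.] 0.79 [535. 281. 118.]
easel_back [258. 240.] 0.93 [ 721. -161.   84.]
ledge_mid [261. 242.] 0.57 [ 723. -152.   80.]
free_end [332. 262.] 0.77 [727.  43.  78.]
top_rail [265. 207.] 0.63 [ 668. -154.  161.]
rack [438. 240.] 0.66 [610. 288. 114.]
tall_panel [444. 234.] 0.65 [606. 297. 143.]
square_panel [449. 253.] 0.87 [596. 328.  52.]
top [-168.41, 0.3, -88.92]
second_half [192. 243.] 0.55 [439. 268.  87.]
second_front [191. 242.] 0.78 [437. 269. 102.]
easel_back [354. 146.] 0.59 [ 717. -157.   79.]
ledge_mid [354. 139.] 0.9 [ 734. -154.   88.]
free_end [280. 140.] 0.61 [718.  44. 115.]
top_rail [354. 146.] 0.89 [ 704. -153.  106.]
rack [188. 218.] 0.76 [509. 298.  49.]
tall_panel [185. 220.] 0.69 [505. 302.  52.]
{'fx': 304.509154147652, 'fy': 304.509154147652, 'cx': 319.4524170689419, 'cy': 195.81274898262075, 'k1': -0.04307761022320466, 'hand_eye': array([[ 4.20076836e-05, -9.61855958e-01, -2.73556419e-01,
         7.78925751e+01],
       [ 9.99999362e-01, -2.68327886e-04,  1.09703305e-03,
        -2.27138627e-01],
       [-1.12859059e-03, -2.73556290e-01,  9.61855333e-01,
        -1.56294525e+02],
       [ 0.00000000e+00,  0.00000000e+00,  0.00000000e+00,
         1.00000000e+00]])}
2.0
```

View pics/scene0.png

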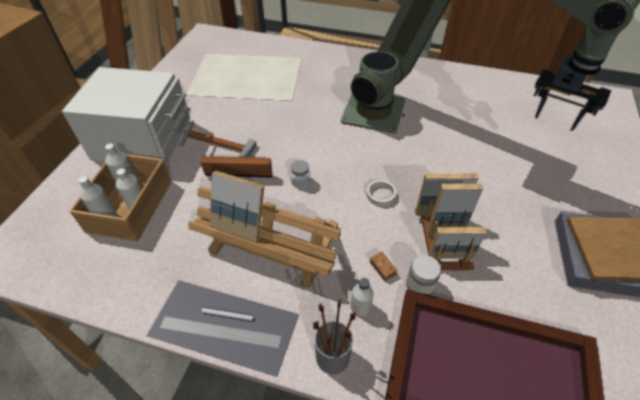

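View pics/top0.png

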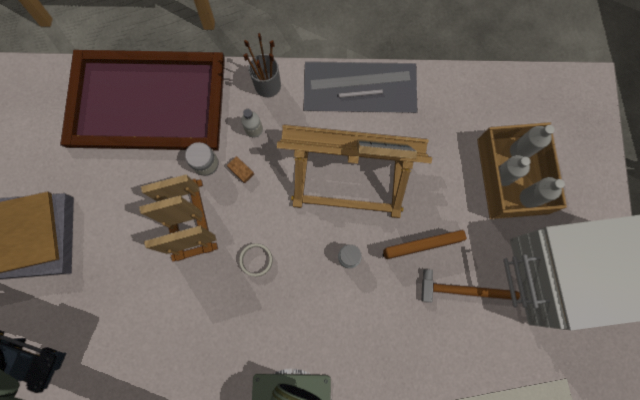

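```bash
python3 - <<'E'
from h import *
for n in ['top','scene']:
    C=np.load(n+'C.npy').reshape(-1,3)
    roi=C[(abs(C[:,0]-500)<140)&(abs(C[:,1]-290)<110)]
    for nm,lo,hi in [('second',172,200),('tall',212,240),('square',134,156)]:
        P=roi[(roi[:,2]>lo)&(roi[:,2]<hi)].astype(np.float32)
        if n=='scene': P=P[P[:,2]>hi-20]
        if len(P)<5: print(n,nm,len(P)); continue
        (c,s,a)=cv2.minAreaRect(P[:,:2]); print(n,nm,len(P),np.round(np.median(P,0)),np.round(c),np.round(s),round(a,1), 'z',np.percentile(P[:,2],[10,50,90]).round())
    E=C[(abs(C[:,0]-690)<110)&(C[:,1]>-400)&(C[:,1]<80)]
    P=E[(E[:,2]>185)&(E[:,2]<250)].astype(np.float32) # first half upper part
    if len(P)>5: print(n,'first half top',np.round(cv2.minAreaRect(P[:,:2]),1) if 0 else cv2.minAreaRect(P[:,:2]),P.min(0),P.max(0))
    P=E[(E[:,2]>70)&(E[:,2]<115)&(E[:,0]>690)].astype(np.float32)
    print(n,'ledge',cv2.minAreaRect(P[:,:2]),P.min(0),P.max(0))
E
```

```text
Traceback (most recent call last):
cv2.error: OpenCV(4.12.0) /io/opencv/modules/imgproc/src/convhull.cpp:143: error: (-215:Assertion failed) total >= 0 && (depth == CV_32F || depth == CV_32S) in function 'convexHull'
```

```bash
python3 - <<'E'
from h import *
def mar(P): 
    c,s,a=cv2.minAreaRect(np.ascontiguousarray(P[:,:2],np.float32)); return np.round(c),np.round(s),round(a,1)
for n in ['top','scene']:
    C=np.load(n+'C.npy').reshape(-1,3)
    roi=C[(abs(C[:,0]-500)<140)&(abs(C[:,1]-290)<110)]
    for nm,lo,hi in [('second',174,200),('tall',214,240),('square',134,156)]:
        P=roi[(roi[:,2]>lo)&(roi[:,2]<hi)]
        if len(P)<5: print(n,nm,len(P)); continue
        print(n,nm,len(P),np.round(np.median(P,0)),mar(P))
    E=C[(abs(C[:,0]-690)<110)&(C[:,1]>-400)&(C[:,1]<80)]
    for lo,hi in [(185,250),(120,185),(70,115)]:
        P=E[(E[:,2]>lo)&(E[:,2]<hi)]; print(n,lo,len(P),mar(P),P.min(0).round(),P.max(0).round())
E
```

```text
top second 609 [446. 291. 185.] (array([475., 298.]), array([ 91., 139.]), 18.0)
top tall 370 [512. 309. 224.] (array([513., 311.]), array([ 20., 100.]), 16.8)
top square 589 [572. 320. 144.] (array([514., 309.]), array([170., 138.]), 16.9)
top 185 571 (array([ 661., -228.]), array([140.,  40.]), 85.2) [ 637. -297.  185.] [ 684. -158.  236.]
top 120 1451 (array([ 670., -151.]), array([399.,  95.]), 84.6) [ 611. -350.  120.] [717.  47. 185.]
top 70 2237 (array([ 673., -151.]), array([400., 167.]), 85.0) [ 581. -356.   70.] [772.  45. 115.]
scene second 687 [460. 299. 184.] (array([479., 300.]), array([ 98., 142.]), 16.4)
scene tall 327 [518. 313. 224.] (array([516., 313.]), array([ 21., 101.]), 16.6)
scene square 737 [574. 319. 144.] (array([517., 308.]), array([178., 120.]), 22.4)
scene 185 1168 (array([ 664., -227.]), array([142.,  43.]), 83.7) [ 639. -299.  185.] [ 690. -155.  236.]
scene 120 2490 (array([ 682., -150.]), array([ 74., 401.]), 0.5) [ 645. -351.  120.] [719.  50. 185.]
scene 70 3622 (array([ 680., -150.]), array([401., 159.]), 85.0) [ 614. -356.   71.] [776.  48. 115.]
```

>>> arm_command --motion '[{"offset": [0, 0, -0.015], "spin": 0.18}, {"offset": [0, 0, -0.015], "spin": 0.18}, {"offset": [0, 0, -0.015], "spin": 0.18}, {"offset": [0, 0, -0.015], "spin": 0.18}, {"offset": [0, 0, -0.015], "spin": 0.18}]' --jaw 0.045 --newtons 15

```text
time_s: 2.62
ee_pos: [169.8, 549.3, 303.4]
ee_rot: [180.0, -0.0, 110.9]
force: [0.3, 0.2, -0.4]
gripper_width: 45.7
gripper_force: 0.0
```

```bash
cat >> h.py <<'E'
def togo(target,yaw):
    s=env.state(); M=R.from_euler('xyz',s['ee_rot'],degrees=True).as_matrix()
    d=M.T@(np.array(target)-s['ee_pos']); dy=(s['ee_rot'][2]-yaw+180)%360-180
    print('t',s['time_s'],'pos',s['ee_pos'].round(1),'rot',s['ee_rot'].round(2),'F',s['force'].round(2),'w',round(s['gripper_width'],1),'gf',round(s['gripper_force'],1))
    print('tool offset mm',d.round(1),'spin rad',round(np.radians(dy),4),'| world at yaw tgt')
E
python3 -c "
from h import *
togo([444,290,300],106.8)"
```

```text
t 2.625 pos [169.8 549.3 303.4] rot [180.    -0.   110.92] F [ 0.29  0.22 -0.44] w 45.7 gf 0.0
tool offset mm [-340.1  163.6    3.4] spin rad 0.0719 | world at yaw tgt
```

>>> arm_command --motion '[{"offset": [-0.043, 0.0205, 0], "spin": 0}, {"offset": [-0.043, 0.0205, 0], "spin": 0}, {"offset": [-0.043, 0.0205, 0], "spin": 0}, {"offset": [-0.043, 0.0205, 0], "spin": 0}, {"offset": [-0.043, 0.0205, 0], "spin": 0}]'

```text
time_s: 3.25
ee_pos: [344.2, 385.0, 303.1]
ee_rot: [180.0, -0.0, 111.3]
force: [-0.2, 0.2, 0.3]
gripper_width: 45.4
gripper_force: 0.0
```

>>> arm_command --motion '[{"offset": [-0.043, 0.0205, 0], "spin": 0}, {"offset": [-0.043, 0.0205, 0], "spin": 0}, {"offset": [-0.039, 0.02, 0], "spin": 0.0719}, {"offset": [0, 0, 0], "spin": 0}]'

```text
time_s: 3.75
ee_pos: [447.2, 290.0, 302.8]
ee_rot: [180.0, 0.0, 106.9]
force: [-0.8, 1.0, 0.2]
gripper_width: 45.1
gripper_force: 0.0
```

```bash
python3 - <<'E'
from h import *
togo([444,290,300],106.8)
m,W=cam('wrist'); im,D=env.grab_frame('wrist'); cv2.imwrite('pics/w1.png',im); C=cloud(m,W,D).reshape(-1,3)
roi=C[(abs(C[:,0]-500)<160)&(abs(C[:,1]-290)<120)]
for nm,lo,hi,x0,x1 in [('second',180,196,400,475),('tall',220,236,480,545),('square',138,152,550,620)]:
    P=roi[(roi[:,2]>lo)&(roi[:,2]<hi)&(roi[:,0]>x0)&(roi[:,0]<x1)]
    if len(P)>5:
        c,s,a=cv2.minAreaRect(np.ascontiguousarray(P[:,:2],np.float32)); print(nm,len(P),np.round(c,1),np.round(s,1),round(a,1),np.median(P[:,2]))
print(env.pinpoint('wrist','second_half')[:1])
E
```

```text
t 3.75 pos [447.2 290.  302.8] rot [1.7999e+02 3.0000e-02 1.0690e+02] F [-0.77  0.96  0.18] w 45.1 gf 0.0
tool offset mm [ 1.  -3.   2.8] spin rad 0.0017 | world at yaw tgt
second 2776 [440.9 288.1] [ 18.7 139.1] 16.9 183.34674598740426
tall 2287 [510.9 316. ] [19.6 91.4] 17.1 223.41647085289398
square 2000 [583.2 336.2] [ 20.2 119.1] 16.8 143.50681006882525
[]
```

View pics/w1.png

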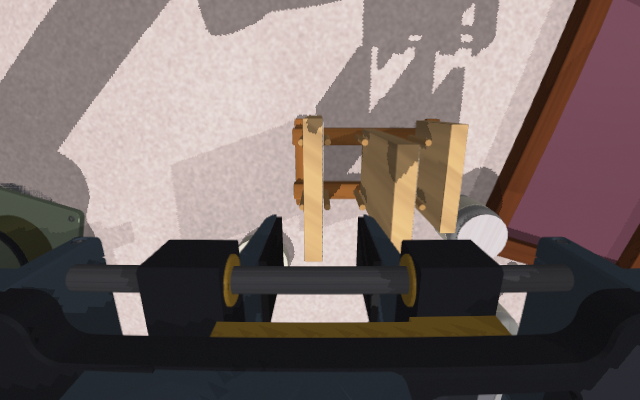

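>>> arm_command --motion '[{"offset": [0, -0.0065, 0.02], "spin": 0}, {"offset": [0, 0, 0.04], "spin": 0}, {"offset": [0, 0, 0.04], "spin": 0}, {"offset": [0, 0, 0.025], "spin": 0}, {"offset": [0, 0, 0.0075], "spin": 0}]'

```text
time_s: 4.47
ee_pos: [437.6, 290.3, 169.1]
ee_rot: [-179.8, 0.0, 107.3]
force: [0.4, 0.1, 0.2]
gripper_width: 45.2
gripper_force: 0.0
```

>>> arm_command --motion '[{"offset": [0, 0, 0], "spin": 0}, {"offset": [0, 0, 0], "spin": 0}, {"offset": [0, 0, 0], "spin": 0}, {"offset": [0, 0, 0], "spin": 0}]' --jaw 0.01 --newtons 20

```text
time_s: 4.97
ee_pos: [439.8, 290.3, 171.5]
ee_rot: [179.9, -0.0, 107.1]
force: [0.4, 0.0, 4.0]
gripper_width: 17.9
gripper_force: 20.0
```

>>> arm_command --motion '[{"offset": [0, 0, -0.01], "spin": 0}, {"offset": [0, 0, -0.02], "spin": 0}, {"offset": [0, 0, -0.03], "spin": 0}, {"offset": [0, 0, -0.035], "spin": 0}, {"offset": [0, 0, -0.035], "spin": 0}]' --newtons 30

```text
time_s: 5.6
ee_pos: [438.7, 289.4, 301.2]
ee_rot: [-179.9, 0.0, 107.1]
force: [0.6, 0.3, -4.1]
gripper_width: 17.9
gripper_force: 30.0
```

>>> arm_command --motion '[{"offset": [0, 0, -0.02], "spin": 0}, {"offset": [0, 0, 0], "spin": 0}, {"offset": [-0.02, 0, 0], "spin": 0}, {"offset": [-0.04, 0, 0], "spin": 0}, {"offset": [-0.04, 0, 0], "spin": 0}]'

```text
time_s: 6.22
ee_pos: [468.3, 192.1, 318.8]
ee_rot: [-179.8, 0.1, 107.2]
force: [1.1, 0.5, -3.8]
gripper_width: 18.2
gripper_force: 30.0
```

```bash
python3 - <<'E'
from h import *
# easel: fit back plane/first half in scene and top clouds
for n in ['top','scene']:
    m,W=cam(n); _,D=env.grab_frame(n); C=cloud(m,W,D).reshape(-1,3)
    P=C[(abs(C[:,0]-670)<130)&(C[:,1]>-380)&(C[:,1]<90)&(C[:,2]>60)&(C[:,2]<245)]
    np.save(n+'E.npy',P)
    nn=R.from_euler('z',-5,degrees=True).apply([np.cos(np.radians(25)),0,np.sin(np.radians(25))])
    h=P@nn
    # front face of first half: painted
    Q=P[(P[:,2]>150)&(P[:,1]<-160)&(P[:,1]>-290)]
    hh=Q@nn; k=np.median(hh[hh>np.percentile(hh,50)]); Q=Q[abs(hh-k)<6]
    for _ in range(3):
        c=Q.mean(0); v=np.linalg.svd(Q-c)[2][2]; v*=np.sign(v[0]); Q=Q[abs((Q-c)@v)<4]
    print(n,'first front plane n',v.round(3),'yaw',np.degrees(np.arctan2(v[1],v[0])).round(2),'tilt',np.degrees(np.arcsin(v[2])).round(2),'d',(c@v).round(1),'std',((Q-c)@v).std().round(2),len(Q), 'd with nominal n',(c@nn).round(1))
togo([700,-50,300],85)
E
```

```text
top first front plane n [ 0.884 -0.077  0.461] yaw -4.99 tilt 27.43 d 704.9 std 1.65 337 d with nominal n 709.7
scene first front plane n [ 0.899 -0.077  0.43 ] yaw -4.88 tilt 25.49 d 711.1 std 1.57 1527 d with nominal n 712.5
t 6.325 pos [469.  189.8 318.9] rot [-179.8     0.19  106.88] F [ 0.62  0.38 -3.52] w 17.8 gf 30.0
tool offset mm [-296.5  151.5   19.4] spin rad 0.3819 | world at yaw tgt
```

```bash
python3 - <<'E'
from h import *
f=np.array([.0863,.9963,0]); nn=R.from_euler('z',-4.95,degrees=True).apply([np.cos(np.radians(25)),0,np.sin(np.radians(25))])
e=np.array([.9963,-.0863,0])
for n in ['top','scene']:
    P=np.load(n+'E.npy'); h=P@nn; u=P@f
    Q=P[(P[:,2]>110)&(P[:,2]<225)&(abs(h-711)<5)]; q=np.sort(Q@f)
    print(n,'first half f',q[[0,5,20,-20,-5,-1]].round(1))
    L=P[(abs(h-h)<1)&(P[:,2]<110)&(P[:,2]>75)&(abs(P@e-745)<20)]; l=np.sort(L@f)
    print('ledge f',l[[0,5,20,-20,-5,-1]].round(1))
    Rr=P[(P[:,2]>95)&(P[:,2]<112)&(abs(h-693)<6)]; print('lower rail h',np.median(Rr@nn),len(Rr),'f',np.sort(Rr@f)[[5,-5]].round(1))
    Rr=P[(P[:,2]>146)&(P[:,2]<163)&(abs(h-693)<8)&(u>-130)]; print('upper rail h',np.median(Rr@nn) if len(Rr) else 0,len(Rr))
edge=-97
for z in (360,):
    t=e*738+f*(-60)+np.array([0,0,z]); print(t); togo(t,85.05)
E
```

```text
top first half f [-240.2 -236.  -226.8 -109.  -101.8 -100.8]
ledge f [-292.9 -291.7 -288.9  103.9  106.7  107.2]
lower rail h 691.6705325834862 166 f [-285.1  100.6]
upper rail h 691.6502738624201 137
scene first half f [-240.3 -238.9 -237.2  -98.9  -98.2  -97.4]
ledge f [-292.  -290.5 -286.1  108.   108.9  109.3]
lower rail h 693.7074211466334 643 f [-287.   108.3]
upper rail h 693.5626673416114 589
[ 730.0914 -123.4674  360.    ]
t 6.325 pos [469.  189.8 318.9] rot [-179.8     0.19  106.88] F [ 0.62  0.38 -3.52] w 17.8 gf 30.0
tool offset mm [-375.7  158.8  -40.4] spin rad 0.3811 | world at yaw tgt
```

```bash
cat >> h.py <<'E'
f=np.array([.0863,.9963,0]); e=np.array([.9963,-.0863,0])
def T(ee,ff,z): return e*ee+f*ff+np.array([0,0,z])
def ef():
    s=env.state()['ee_pos']; print('e',(s@e).round(1),'f',(s@f).round(1),'z',s[2].round(1))
E
python3 -c "
from h import *
t=T(737.5,-7.5,365); print(t); togo(t,85.05)"
```

```text
[734.124  -71.1185 365.    ]
t 6.325 pos [469.  189.8 318.9] rot [-179.8     0.19  106.88] F [ 0.62  0.38 -3.52] w 17.8 gf 30.0
tool offset mm [-326.8  177.8  -45.6] spin rad 0.3811 | world at yaw tgt
```

>>> arm_command --motion '[{"offset": [-0.02, 0, -0.02], "spin": 0}, {"offset": [-0.036, 0.012, -0.026], "spin": 0}, {"offset": [-0.036, 0.022, 0], "spin": 0}, {"offset": [-0.036, 0.022, 0], "spin": 0.04}, {"offset": [-0.036, 0.022, 0], "spin": 0.04}]'

```text
time_s: 6.95
ee_pos: [590.8, 58.0, 364.9]
ee_rot: [-179.8, -0.0, 102.5]
force: [0.1, 0.3, -4.4]
gripper_width: 17.9
gripper_force: 30.0
```

```bash
python3 -c "
from h import *
t=T(737.5,-7.5,365); togo(t,85.05)"
```

```text
t 6.95 pos [590.8  58.  364.9] rot [-1.7984e+02 -3.0000e-02  1.0246e+02] F [ 0.1   0.28 -4.44] w 17.9 gf 30.0
tool offset mm [-157.   112.1   -0.5] spin rad 0.3039 | world at yaw tgt
```

>>> arm_command --motion '[{"offset": [-0.039, 0.028, 0], "spin": 0}, {"offset": [-0.039, 0.028, 0], "spin": 0}, {"offset": [-0.039, 0.028, 0], "spin": 0}, {"offset": [-0.039, 0.028, 0], "spin": 0}, {"offset": [0, 0, 0], "spin": 0.15}]'

```text
time_s: 7.58
ee_pos: [735.4, -72.3, 361.1]
ee_rot: [-179.6, 0.0, 93.5]
force: [-0.6, 0.7, -3.5]
gripper_width: 17.9
gripper_force: 30.0
```

>>> arm_command --motion '[{"offset": [0, 0, 0], "spin": 0.154}, {"offset": [0, 0, 0], "spin": 0}, {"offset": [0, 0, 0], "spin": 0}]'

```text
time_s: 7.95
ee_pos: [733.4, -68.7, 365.6]
ee_rot: [-179.9, -0.0, 85.3]
force: [-1.7, -0.3, -3.3]
gripper_width: 18.1
gripper_force: 30.0
```

```bash
python3 - <<'E'
from h import *
t=T(737.5,-7.5,365); togo(t,85.05); ef()
for n in ['top','scene']:
    m,W=cam(n); im,D=env.grab_frame(n); cv2.imwrite(f'pics/{n}2.png',im); C=cloud(m,W,D).reshape(-1,3)
    P=C[(abs(C@e-747)<8)&(C[:,2]>222)&(C[:,2]<345)&(abs(C@f)<110)]
    if len(P)>20: print(n,len(P),'e',np.percentile(P@e,[5,50,95]).round(1),'f',np.sort(P@f)[[3,10,-10,-3]].round(1))
    P=C[(abs(C@e-738)<16)&(abs(C@f)<110)&(C[:,2]>180)&(C[:,2]<430)]; print('z lo/hi',np.sort(P[:,2])[[2,8]].round(1))
E
```

```text
t 7.95 pos [733.4 -68.7 365.6] rot [-179.9    -0.     85.26] F [-1.7  -0.31 -3.31] w 18.1 gf 30.0
tool offset mm [-2.3  0.9  0.6] spin rad 0.0036 | world at yaw tgt
e 736.6 f -5.2 z 365.6
z lo/hi [223.8 228. ]
scene 1969 e [745.4 747.2 748.7] f [-77.6 -76.9  63.2  63.6]
z lo/hi [218.1 219. ]
```

```bash
python3 -c "
import cv2
a=cv2.imread('pics/scene2.png')[120:300,160:400]; cv2.imwrite('pics/crop2.png',cv2.resize(a,None,fx=3,fy=3,interpolation=2))"
```

```text
(no output)
```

View pics/crop2.png

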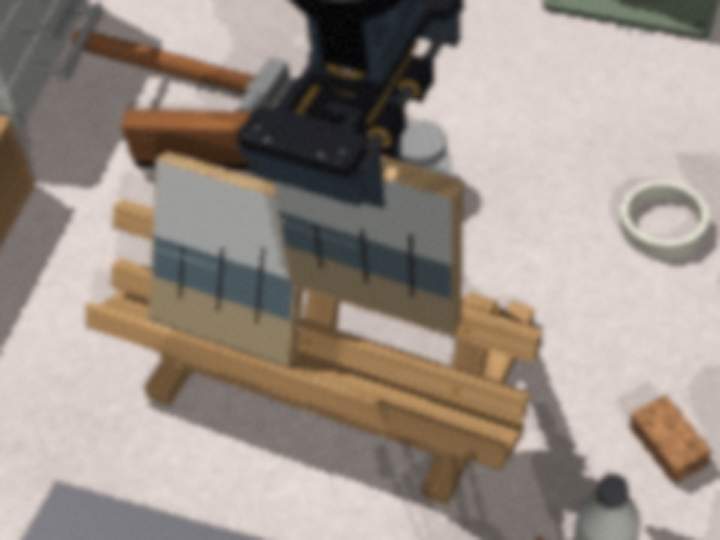

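>>> arm_command --motion '[{"offset": [0, 0.0005, 0.03], "spin": 0.003}, {"offset": [0, 0, 0.035], "spin": 0}, {"offset": [0, 0, 0.03], "spin": 0}, {"offset": [-0.006, 0, 0.02], "spin": 0}, {"offset": [-0.008, 0, 0.006], "spin": 0}]'

```text
time_s: 8.68
ee_pos: [732.1, -82.5, 243.8]
ee_rot: [-179.8, -0.0, 85.0]
force: [-0.5, -0.5, -4.0]
gripper_width: 17.6
gripper_force: 30.0
```

>>> arm_command --motion '[{"offset": [0, 0, 0], "spin": 0}, {"offset": [0, 0, 0], "spin": 0}, {"offset": [0, 0, 0], "spin": 0}]'

```text
time_s: 9.05
ee_pos: [733.3, -82.4, 246.6]
ee_rot: [179.9, -0.0, 85.0]
force: [0.5, 0.2, -3.9]
gripper_width: 17.9
gripper_force: 30.0
```

```bash
cat > chk.py <<'E'
from h import *
import sys
togo(T(737.5,-7.5,240),85.05); ef()
nn=np.array([.9063*.9963,-.9063*.0863,.4226])
n='scene'; m,W=cam(n); Ds=[]
for k in range(3):
    im,D=env.grab_frame(n); Ds.append(D)
cv2.imwrite('pics/'+sys.argv[1]+'.png',im); C=cloud(m,W,np.median(Ds,0)).reshape(-1,3); np.save('C.npy',C)
P=C[(abs(C@e-747)<8)&(C[:,2]>115)&(C[:,2]<220)&(abs(C@f)<130)]
if len(P)>20: print('2nd e',np.percentile(P@e,[5,50,95]).round(1),'f',np.sort(P@f)[[3,10,20,-20,-10,-3]].round(1))
P=C[(abs(C@nn-712)<5)&(C[:,2]>110)&(C[:,2]<225)&(C@f<-20)]; u=np.sort(P@f)
print('1st f',u[[3,10,20,-20,-10,-3]].round(1), 'z top', np.sort(P[:,2])[-5])
s=[env.state()['force']]
print('F',s[0].round(2),'f-comp',(s[0]@f).round(2))
a=im[120:300,160:400]; cv2.imwrite('pics/'+sys.argv[1]+'c.png',cv2.resize(a,None,fx=3,fy=3,interpolation=2))
E
python3 chk.py s3
```

```text
t 9.05 pos [733.3 -82.4 246.6] rot [ 1.7989e+02 -1.0000e-02  8.4980e+01] F [ 0.52  0.24 -3.91] w 17.9 gf 30.0
tool offset mm [11.3 -0.2  6.6] spin rad -0.0012 | world at yaw tgt
e 737.7 f -18.8 z 246.6
2nd e [747.3 748.5 749.6] f [-90.6 -89.6 -88.2  48.7  49.2  49.6]
1st f [-545.2 -540.7 -537.5 -110.9 -108.4 -105.3] z top 224.72254413960843
F [ 0.43  0.55 -3.76] f-comp 0.58
```

>>> arm_command --motion '[{"offset": [-0.001, -0.001, 0.004], "spin": 0}, {"offset": [-0.002, 0, 0.003], "spin": 0}, {"offset": [-0.0015, 0, 0], "spin": 0}, {"offset": [0, 0, 0], "spin": 0}, {"offset": [0, 0, 0], "spin": 0}]'

```text
time_s: 9.82
ee_pos: [731.6, -87.0, 238.6]
ee_rot: [180.0, -0.0, 85.0]
force: [0.1, 0.4, -4.8]
gripper_width: 17.7
gripper_force: 30.0
```

>>> arm_command --motion '[{"offset": [-0.0005, 0, 0], "spin": 0}, {"offset": [0, 0, 0], "spin": 0}, {"offset": [-0.0005, 0, 0], "spin": 0}, {"offset": [0, 0, 0], "spin": 0}]'

```text
time_s: 10.32
ee_pos: [731.5, -88.0, 238.4]
ee_rot: [180.0, -0.0, 85.0]
force: [-0.3, -0.5, -4.0]
gripper_width: 17.9
gripper_force: 30.0
```

>>> arm_command --motion '[{"offset": [-0.0005, 0, 0], "spin": 0}, {"offset": [0, 0, 0], "spin": 0}, {"offset": [0, 0, 0], "spin": 0}]'

```text
time_s: 10.7
ee_pos: [731.4, -88.3, 238.4]
ee_rot: [-180.0, -0.0, 85.0]
force: [-0.5, -0.0, -3.9]
gripper_width: 17.5
gripper_force: 30.0
```

>>> arm_command --motion '[{"offset": [-0.0005, 0, 0], "spin": 0}, {"offset": [-0.0005, 0, 0], "spin": 0}, {"offset": [0, 0, 0], "spin": 0}, {"offset": [0, 0, 0], "spin": 0}]'

```text
time_s: 11.2
ee_pos: [731.3, -89.0, 238.5]
ee_rot: [180.0, -0.1, 85.0]
force: [-0.3, 2.8, -2.5]
gripper_width: 17.7
gripper_force: 30.0
```

```bash
python3 chk.py s4
```

```text
t 11.2 pos [731.3 -89.  238.5] rot [ 1.800e+02 -5.000e-02  8.497e+01] F [-0.29  2.82 -2.53] w 17.7 gf 30.0
tool offset mm [18.1  1.2 -1.5] spin rad -0.0014 | world at yaw tgt
e 736.3 f -25.6 z 238.5
2nd e [745.7 747.  748.1] f [-97.2 -95.8 -94.2  42.2  42.5  42.9]
1st f [-543.4 -538.6 -536.6 -116.9 -114.1 -111.4] z top 224.78954682613323
F [-0.47  2.81 -3.83] f-comp 2.76
```

View pics/s4c.png

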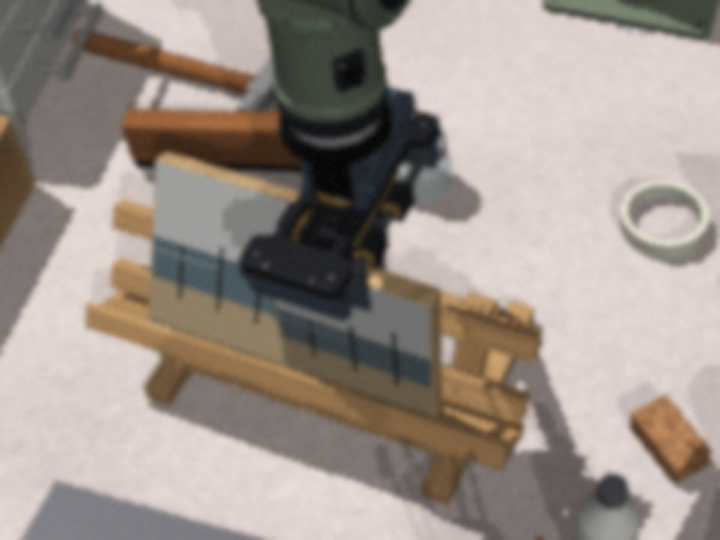

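>>> arm_command --motion '[{"offset": [0.0004, 0, 0], "spin": 0}, {"offset": [0, 0, 0.0005], "spin": 0}, {"offset": [0, 0, 0.0005], "spin": 0}, {"offset": [0, 0, 0], "spin": 0}]'

```text
time_s: 11.85
ee_pos: [731.4, -89.1, 237.5]
ee_rot: [180.0, -0.0, 85.0]
force: [0.2, 2.3, -1.9]
gripper_width: 17.5
gripper_force: 30.0
```

>>> arm_command --motion '[{"offset": [0, 0, 0.0005], "spin": 0}, {"offset": [0, 0, 0.0005], "spin": 0}, {"offset": [0, 0, 0], "spin": 0}]'

```text
time_s: 12.22
ee_pos: [731.5, -89.3, 237.2]
ee_rot: [179.9, 0.0, 85.0]
force: [-0.9, 2.0, 1.5]
gripper_width: 18.4
gripper_force: 30.0
```

>>> arm_command --motion '[{"offset": [0.0003, 0, -0.0003], "spin": 0}, {"offset": [0, 0, 0], "spin": 0}, {"offset": [0, 0, 0], "spin": 0}]' --newtons 5

```text
time_s: 12.6
ee_pos: [731.2, -89.5, 236.5]
ee_rot: [-180.0, 0.1, 84.9]
force: [-1.1, -0.9, -1.8]
gripper_width: 17.5
gripper_force: 5.0
```

>>> arm_command --motion '[{"offset": [0, 0, 0], "spin": 0}, {"offset": [0, 0, 0], "spin": 0}, {"offset": [0, 0, 0], "spin": 0}]' --jaw 0.022

```text
time_s: 12.98
ee_pos: [731.5, -88.6, 236.9]
ee_rot: [180.0, -0.0, 85.0]
force: [-0.8, -0.5, 0.1]
gripper_width: 22.3
gripper_force: 0.1
```

>>> arm_command --motion '[{"offset": [0, 0, 0.001], "spin": 0}, {"offset": [0, 0, 0.001], "spin": 0}, {"offset": [0, 0, 0.001], "spin": 0}]' --jaw 0.028

```text
time_s: 13.35
ee_pos: [731.4, -88.7, 233.6]
ee_rot: [-180.0, -0.0, 85.0]
force: [-0.3, 0.6, 0.5]
gripper_width: 27.9
gripper_force: 0.1
```

>>> arm_command --motion '[{"offset": [0, 0, 0.001], "spin": 0}, {"offset": [0, 0, 0.001], "spin": 0}, {"offset": [0, 0, 0.001], "spin": 0}]' --jaw 0.034

```text
time_s: 13.72
ee_pos: [731.4, -88.8, 230.7]
ee_rot: [-180.0, -0.0, 85.0]
force: [0.2, -0.2, 0.4]
gripper_width: 34.4
gripper_force: 0.2
```

>>> arm_command --motion '[{"offset": [0, 0, 0.001], "spin": 0}, {"offset": [0, 0, 0.001], "spin": 0}, {"offset": [0, 0, 0], "spin": 0}]' --jaw 0.04

```text
time_s: 14.1
ee_pos: [731.3, -88.8, 228.6]
ee_rot: [-180.0, -0.0, 85.0]
force: [-0.4, 0.3, 0.3]
gripper_width: 40.4
gripper_force: 0.2
```

```bash
python3 chk.py s5
```

```text
t 14.1 pos [731.3 -88.8 228.6] rot [-179.99   -0.     84.96] F [-0.37  0.31  0.31] w 40.4 gf 0.2
tool offset mm [ 17.8   1.2 -11.4] spin rad -0.0015 | world at yaw tgt
e 736.3 f -25.3 z 228.6
2nd e [739.5 742.  744.4] f [-97.4 -95.6 -93.3  39.6  41.3  41.8]
1st f [-545.6 -540.7 -537.5 -112.  -109.7 -108.2] z top 224.70277436991546
F [-0.01  0.52 -0.31] f-comp 0.51
```

View pics/s5c.png

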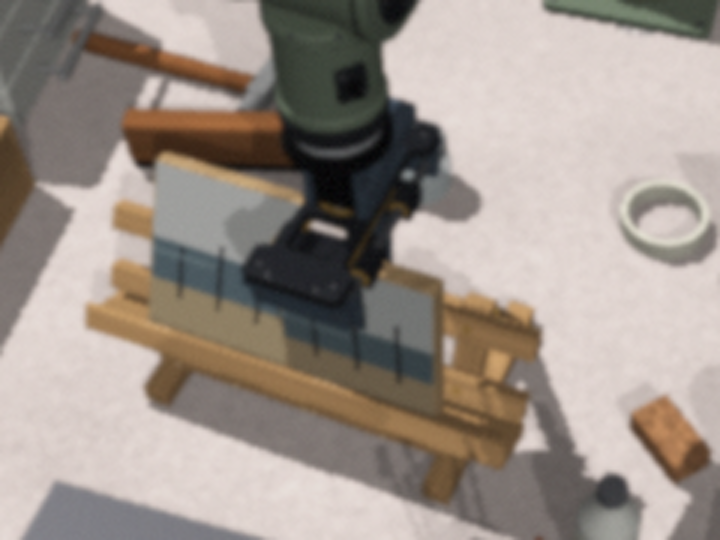

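>>> arm_command --motion '[{"offset": [0, -0.003, 0], "spin": 0}, {"offset": [0, -0.003, 0], "spin": 0}, {"offset": [0, -0.003, 0], "spin": 0}, {"offset": [0, -0.003, 0], "spin": 0}, {"offset": [0, -0.003, 0], "spin": 0}]'

```text
time_s: 14.88
ee_pos: [716.2, -87.5, 228.8]
ee_rot: [180.0, -0.0, 85.0]
force: [-0.9, 0.2, 0.0]
gripper_width: 40.1
gripper_force: 0.2
```

>>> arm_command --motion '[{"offset": [0, -0.003, 0], "spin": 0}, {"offset": [0, -0.003, 0], "spin": 0}, {"offset": [0, -0.003, 0], "spin": 0}, {"offset": [0, -0.003, 0], "spin": 0}, {"offset": [0, -0.003, 0], "spin": 0}]'

```text
time_s: 15.5
ee_pos: [701.3, -86.1, 228.7]
ee_rot: [-180.0, -0.0, 85.0]
force: [-1.5, -0.3, 0.1]
gripper_width: 39.9
gripper_force: 0.3
```

>>> arm_command --motion '[{"offset": [0, -0.003, 0], "spin": 0}, {"offset": [0, -0.003, 0], "spin": 0}, {"offset": [0, -0.003, 0], "spin": 0}, {"offset": [0, -0.003, 0], "spin": 0}, {"offset": [0, -0.003, 0], "spin": 0}]'

```text
time_s: 16.12
ee_pos: [686.3, -84.8, 228.7]
ee_rot: [-180.0, -0.0, 85.0]
force: [-0.9, 0.5, -0.3]
gripper_width: 39.7
gripper_force: 0.4
```

```bash
cat > chk2.py <<'E'
from h import *
import sys
ef(); print(env.state()['force'].round(2))
n='scene'; m,W=cam(n); Ds=[]
for k in range(3):
    im,D=env.grab_frame(n); Ds.append(D)
cv2.imwrite('pics/'+sys.argv[1]+'.png',im)
C=cloud(m,W,np.median(Ds,0)).reshape(-1,3)
u=C@f; x=C@e
def fit(lo,hi,zl,nm):
    for _ in range(1):
        Q=C[(u>lo)&(u<hi)&(C[:,2]>zl)&(C[:,2]<240)&(x>640)&(x<752)]
        best=None; rng=np.random.default_rng(0)
        for i in range(300):
            a=Q[rng.choice(len(Q),3,False)]; v=np.cross(a[1]-a[0],a[2]-a[0]); v/=np.linalg.norm(v)+1e-9
            k=(abs((Q-a[0])@v)<2).sum()
            if abs(v@e)>.7 and (best is None or k>best[0]): best=(k,v,a[0])
        I=Q[abs((Q-best[2])@best[1])<3]; c=I.mean(0); v=np.linalg.svd(I-c)[2][2]; v*=np.sign(v@e)
    S=C[(abs((C-c)@v)<4)&(C[:,2]>zl)&(C[:,2]<228)&(u>lo-60)&(u<hi+60)]
    print(nm,len(I),'yaw',np.degrees(np.arctan2(v[1],v[0])).round(2),'tilt',np.degrees(np.arcsin(v[2])).round(2),'h@nom',(c@np.array([.9029,-.0782,.4226])).round(2),'f range',np.sort(S@f)[[5,20,-20,-5]].round(1))
fit(-225,-115,112,'1st'); fit(-85,32,112,'2nd')
a=im[120:300,160:400]; cv2.imwrite('pics/'+sys.argv[1]+'c.png',cv2.resize(a,None,fx=3,fy=3,interpolation=2))
E
python3 chk2.py s6
```

```text
e 691.1 f -25.3 z 228.7
[-0.9   0.48 -0.26]
1st 1754 yaw -5.0 tilt 25.03 h@nom 712.49 f range [-239.6 -237.9  -62.2  -56.7]
2nd 1626 yaw -5.09 tilt 20.87 h@nom 719.7 f range [-142.9 -135.3   41.    41.5]
```

>>> arm_command --motion '[{"offset": [0, -0.002, 0], "spin": 0}, {"offset": [0, -0.002, 0], "spin": 0}, {"offset": [0, -0.002, 0], "spin": 0}, {"offset": [0, -0.0015, 0], "spin": 0}, {"offset": [0, -0.0015, 0], "spin": 0}]'

```text
time_s: 16.9
ee_pos: [677.5, -84.0, 228.7]
ee_rot: [-180.0, -0.0, 85.0]
force: [-1.6, 0.5, -0.2]
gripper_width: 40.1
gripper_force: 0.4
```

>>> arm_command --motion '[{"offset": [0, -0.0015, 0], "spin": 0}, {"offset": [0, -0.0015, 0], "spin": 0}, {"offset": [0, -0.0015, 0], "spin": 0}, {"offset": [0, -0.0015, 0], "spin": 0}, {"offset": [0, -0.001, 0], "spin": 0}]'

```text
time_s: 17.52
ee_pos: [670.6, -83.4, 228.9]
ee_rot: [180.0, -0.0, 85.0]
force: [0.2, -0.5, 0.5]
gripper_width: 40.2
gripper_force: 0.0
```

```bash
python3 chk2.py s7
```

```text
e 675.4 f -25.2 z 228.9
[ 0.25 -0.49  0.51]
1st 1810 yaw -5.05 tilt 25.13 h@nom 712.49 f range [-239.5 -237.9  -56.5  -55.3]
2nd 1780 yaw -4.92 tilt 25.69 h@nom 712.6 f range [-144.7 -143.8   41.3   41.8]
```

View pics/s7c.png

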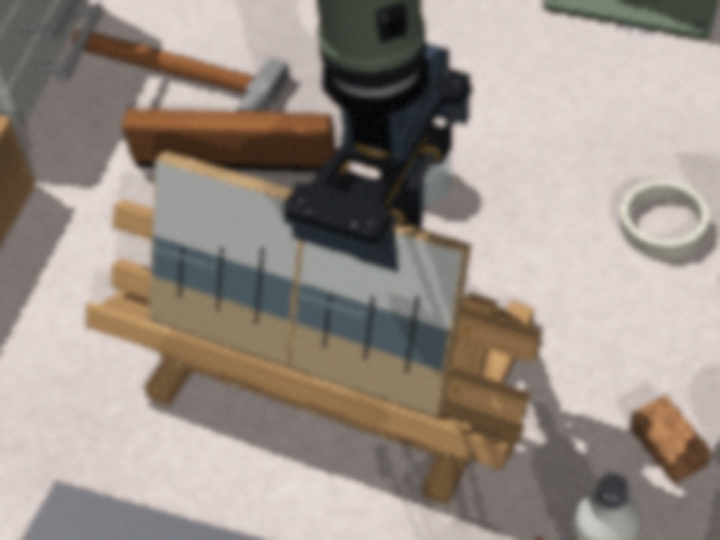

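>>> arm_command --motion '[{"offset": [0, 0, -0.006], "spin": 0}, {"offset": [0, 0, -0.012], "spin": 0}, {"offset": [0, 0, -0.025], "spin": 0}, {"offset": [0, 0.008, -0.01], "spin": 0.17}, {"offset": [0, 0, 0], "spin": 0.18}]'

```text
time_s: 18.3
ee_pos: [679.7, -84.3, 284.1]
ee_rot: [179.8, -0.1, 64.6]
force: [0.1, 0.6, 0.1]
gripper_width: 40.1
gripper_force: 0.0
```

>>> arm_command --motion '[{"offset": [0, 0, 0], "spin": 0.18}, {"offset": [0, 0, 0], "spin": 0.18}, {"offset": [0, 0, 0], "spin": 0.18}, {"offset": [0, 0, 0], "spin": 0.18}, {"offset": [0, 0, 0], "spin": 0.18}]' --jaw 0

```text
time_s: 18.92
ee_pos: [678.8, -84.2, 282.9]
ee_rot: [180.0, -0.1, 13.0]
force: [-0.7, 0.4, -0.2]
gripper_width: 0.8
gripper_force: 0.0
```

>>> arm_command --motion '[{"offset": [0, 0, 0], "spin": 0.18}, {"offset": [0, 0, 0], "spin": 0.14}, {"offset": [0, 0.03, 0], "spin": 0}, {"offset": [0, 0, 0], "spin": 0}, {"offset": [0, 0, 0], "spin": 0}]'

```text
time_s: 19.55
ee_pos: [676.1, -113.6, 282.3]
ee_rot: [-180.0, -0.0, -5.0]
force: [0.2, 0.3, 0.1]
gripper_width: 0.5
gripper_force: 0.0
```

```bash
python3 chk2.py s8; python3 - <<'E'
from h import *
togo(T(690,-60,274),-4.95)
m,W=cam('wrist'); im,D=env.grab_frame('wrist'); cv2.imwrite('pics/w2.png',im); np.save('w2D.npy',D); np.save('w2W.npy',W)
print(proj(m,W,[T(747,-98.3,90),T(680,-98.3,234),T(747,41.5,90)]).round())
E
```

```text
e 683.4 f -54.8 z 282.3
[0.2  0.31 0.09]
1st 1825 yaw -5.0 tilt 25.08 h@nom 712.48 f range [-239.2 -237.9  -56.4  -55.2]
2nd 2151 yaw -4.94 tilt 25.71 h@nom 712.44 f range [-144.6 -143.5   41.2   41.6]
t 19.7 pos [ 676.1 -113.2  282. ] rot [-1.7998e+02 -2.0000e-02 -4.9500e+00] F [ 0.25 -0.42 -1.15] w 0.4 gf 0.0
tool offset mm [6.7 5.5 8. ] spin rad 0.0001 | world at yaw tgt
[[359. 122.]
 [381. 225.]
 [234. 122.]]
```

View pics/w2.png

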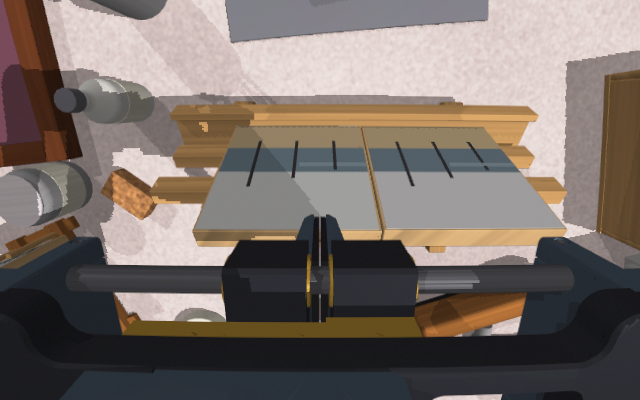

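```bash
python3 - <<'E'
import cv2
g=cv2.imread('pics/w2.png')
for r in (140,160,180,200,220,230):
    c=int(363+(r-128)*18/112); print(r,c-6,g[r,c-6:c+8].tolist())
E
```

```text
140 358 [[101, 130, 149], [101, 130, 149], [100, 128, 148], [100, 130, 151], [88, 126, 156], [69, 98, 122], [65, 92, 115], [89, 127, 156], [88, 121, 145], [99, 128, 147], [99, 129, 147], [98, 129, 147], [99, 129, 147], [100, 129, 148]]
160 362 [[105, 96, 82], [105, 97, 83], [105, 97, 84], [102, 104, 102], [88, 126, 156], [69, 98, 121], [62, 89, 109], [83, 120, 149], [94, 131, 160], [95, 93, 88], [104, 96, 83], [104, 95, 83], [104, 96, 83], [103, 95, 83]]
180 365 [[157, 159, 159], [157, 159, 159], [157, 159, 159], [156, 158, 158], [146, 154, 159], [89, 128, 160], [74, 107, 133], [60, 87, 108], [75, 108, 134], [94, 133, 164], [108, 129, 148], [156, 156, 158], [156, 156, 158], [156, 156, 158]]
200 368 [[157, 159, 158], [157, 159, 159], [156, 159, 159], [157, 160, 159], [157, 158, 159], [146, 155, 160], [90, 128, 159], [71, 104, 129], [60, 85, 106], [67, 96, 118], [86, 125, 156], [99, 135, 164], [135, 141, 147], [156, 156, 158]]
220 371 [[157, 159, 159], [157, 159, 159], [157, 159, 159], [157, 159, 159], [158, 159, 159], [154, 157, 159], [131, 148, 161], [91, 131, 164], [90, 131, 162], [58, 83, 104], [63, 90, 112], [84, 120, 150], [94, 135, 166], [113, 134, 151]]
230 373 [[111, 146, 174], [111, 146, 173], [112, 146, 173], [112, 144, 172], [111, 142, 171], [108, 141, 170], [99, 136, 168], [94, 133, 164], [89, 129, 158], [50, 71, 88], [67, 95, 118], [99, 142, 176], [122, 176, 218], [122, 176, 218]]
```

>>> arm_command --motion '[{"offset": [0.03, -0.009, 0], "spin": 0}, {"offset": [0.032, -0.009, 0], "spin": 0}, {"offset": [0.03, -0.009, 0], "spin": 0}, {"offset": [0, 0, 0.03], "spin": 0}, {"offset": [0, 0, 0.04], "spin": 0}]'

```text
time_s: 20.38
ee_pos: [771.1, -94.4, 211.7]
ee_rot: [-180.0, -0.2, -4.9]
force: [0.4, 0.5, -0.7]
gripper_width: 0.5
gripper_force: 0.0
```

>>> arm_command --motion '[{"offset": [0, 0, 0.04], "spin": 0}, {"offset": [-0.004, 0, 0.025], "spin": 0}, {"offset": [-0.01, 0, 0.003], "spin": 0}, {"offset": [-0.006, 0, 0], "spin": 0}, {"offset": [0, 0, 0], "spin": 0}]'

```text
time_s: 21.0
ee_pos: [750.5, -93.3, 146.1]
ee_rot: [180.0, -0.2, -5.0]
force: [0.9, 0.2, -0.7]
gripper_width: 0.5
gripper_force: 0.0
```

```bash
python3 -c "
from h import *
ef(); togo(T(743,-28,144),-4.95)"
```

```text
e 755.8 f -28.2 z 146.1
t 21.0 pos [750.5 -93.3 146.1] rot [180.    -0.2   -4.98] F [ 0.93  0.17 -0.71] w 0.5 gf 0.0
tool offset mm [-12.8  -0.2   2. ] spin rad -0.0006 | world at yaw tgt
```

>>> arm_command --motion '[{"offset": [-0.003, 0, 0.001], "spin": 0}, {"offset": [-0.003, 0, 0], "spin": 0}, {"offset": [-0.002, 0, 0], "spin": 0}, {"offset": [-0.002, 0, 0], "spin": 0}, {"offset": [0, 0, 0], "spin": 0}]'

```text
time_s: 21.62
ee_pos: [740.0, -92.5, 142.7]
ee_rot: [-180.0, 0.0, -5.0]
force: [-0.6, -0.9, 0.3]
gripper_width: 0.4
gripper_force: 0.0
```

>>> arm_command --motion '[{"offset": [-0.001, 0, 0], "spin": 0}, {"offset": [-0.001, 0, 0], "spin": 0}, {"offset": [0, 0, 0], "spin": 0}]'

```text
time_s: 22.0
ee_pos: [738.0, -92.3, 142.7]
ee_rot: [-180.0, 0.0, -5.0]
force: [0.2, -0.1, -0.5]
gripper_width: 0.5
gripper_force: 0.0
```

>>> arm_command --motion '[{"offset": [-0.001, 0, 0], "spin": 0}, {"offset": [-0.001, 0, 0], "spin": 0}, {"offset": [0, 0, 0], "spin": 0}]'

```text
time_s: 22.38
ee_pos: [736.7, -92.2, 143.0]
ee_rot: [-180.0, -0.1, -5.0]
force: [1.7, -0.5, -0.6]
gripper_width: 0.3
gripper_force: 0.9
```

>>> arm_command --motion '[{"offset": [-0.0005, 0, 0], "spin": 0}, {"offset": [-0.0005, 0, 0], "spin": 0}, {"offset": [0, 0, 0], "spin": 0}]'

```text
time_s: 22.75
ee_pos: [735.9, -92.2, 143.0]
ee_rot: [-180.0, -0.1, -5.0]
force: [4.2, -0.1, 0.2]
gripper_width: 0.2
gripper_force: 2.0
```

>>> arm_command --motion '[{"offset": [-0.0005, 0, 0], "spin": 0}, {"offset": [0, 0, 0], "spin": 0}]'

```text
time_s: 23.0
ee_pos: [735.8, -92.2, 143.0]
ee_rot: [-180.0, -0.2, -5.0]
force: [6.0, -1.0, -0.1]
gripper_width: 0.6
gripper_force: 2.5
```

>>> arm_command --motion '[{"offset": [-0.0005, 0, 0], "spin": 0}, {"offset": [0, 0, 0], "spin": 0}]'

```text
time_s: 23.25
ee_pos: [735.7, -92.1, 143.1]
ee_rot: [-180.0, -0.2, -5.0]
force: [7.0, -0.5, -0.8]
gripper_width: 0.4
gripper_force: 2.8
```

>>> arm_command --motion '[{"offset": [0.004, 0, 0], "spin": 0}, {"offset": [0.016, 0, 0], "spin": 0}, {"offset": [0.01, 0, 0], "spin": 0}, {"offset": [0, 0, 0], "spin": 0}]'

```text
time_s: 23.75
ee_pos: [763.7, -94.5, 142.0]
ee_rot: [-180.0, 0.1, -5.0]
force: [-0.3, 0.2, -0.4]
gripper_width: 0.6
gripper_force: 0.0
```

```bash
python3 chk2.py s9; python3 - <<'E'
from h import *
togo(T(770,-28,144),-4.95)
m,W=cam('wrist'); im,D=env.grab_frame('wrist'); cv2.imwrite('pics/w3.png',im)
# glue location
for n in ('scene','top'):
    mm,WW=cam(n); _,DD=env.grab_frame(n); b=env.boxes_of(n,'glue')[0]; l,t,r,bt=b['bbox']
    p=p3(mm,WW,[[(l+r)/2,(t+bt)/2]],[DD[int((t+bt)/2),int((l+r)/2)]])[0]; print('glue',n,b['score'],p.round(),'e,f',(p@e).round(),(p@f).round())
E
```

```text
e 769.0 f -28.3 z 142.0
[-0.26  0.22 -0.42]
1st 1216 yaw -4.9 tilt 25.12 h@nom 712.44 f range [-239.6 -238.3 -106.5 -101.1]
2nd 311 yaw -4.93 tilt 25.2 h@nom 712.42 f range [-143.9 -140.6   40.8   41.7]
t 23.9 pos [763.3 -94.6 142.5] rot [-1.7999e+02  8.0000e-02 -4.9900e+00] F [ 0.72 -0.14  0.12] w 0.5 gf 0.0
tool offset mm [ 1.4 -0.3 -1.5] spin rad -0.0007 | world at yaw tgt
glue scene 0.8 [807. 137.  95.] e,f 792.0 206.0
glue top 0.92 [774. 126.  92.] e,f 760.0 192.0
```

>>> arm_command --motion '[{"offset": [0, -0.025, 0], "spin": 0}, {"offset": [0, -0.035, 0], "spin": 0}, {"offset": [0, -0.035, 0.004], "spin": 0}, {"offset": [-0.01, -0.005, 0.006], "spin": 0}, {"offset": [-0.016, 0, 0.006], "spin": 0}]'

```text
time_s: 24.78
ee_pos: [746.7, 10.5, 126.4]
ee_rot: [-179.9, -0.0, -4.8]
force: [-0.6, 0.4, -1.2]
gripper_width: 0.8
gripper_force: 0.0
```

>>> arm_command --motion '[{"offset": [0, 0.006, 0], "spin": 0}, {"offset": [0, 0.006, 0], "spin": 0}, {"offset": [0, 0, 0], "spin": 0}, {"offset": [0, 0, 0], "spin": 0}]'

```text
time_s: 25.28
ee_pos: [746.2, -5.0, 126.8]
ee_rot: [-180.0, -0.0, -5.0]
force: [-0.6, 0.4, 0.5]
gripper_width: 0.5
gripper_force: 0.0
```

```bash
cat > seam.py <<'E'
from h import *
import sys
togo(T(743,55,126),-4.95); ef(); print('f force',(env.state()['force']@f).round(2))
m,W=cam('wrist'); im,D=env.grab_frame('wrist'); cv2.imwrite('pics/'+sys.argv[1]+'.png',im)
print(proj(m,W,[T(740,-98.3,110),T(690,-98.3,210),T(740,41.5,110)]).round())
g=im.astype(int)
for s in (110,130,150,170,190):
    ee=(712.45-.4226*s)/.9063
    a=proj(m,W,[T(ee,-98.3+k*.5,s) for k in range(-12,13)]).astype(np.float32)
    v=cv2.remap(im,a[:,0].reshape(1,-1),a[:,1].reshape(1,-1),cv2.INTER_LINEAR)[0].mean(1).astype(int)
    print(s,v.tolist())
E
python3 seam.py w4
```

```text
t 25.275 pos [746.2  -5.  126.8] rot [-1.7998e+02 -3.0000e-02 -5.0300e+00] F [-0.56  0.42  0.5 ] w 0.5 gf 0.0
tool offset mm [-0.8  4.4  0.8] spin rad -0.0014 | world at yaw tgt
e 743.9 f 59.4 z 126.8
f force 0.37
[[567. 243.]
 [711. 457.]
 [349. 244.]]
110 [48, 47, 46, 47, 48, 48, 49, 49, 49, 49, 48, 47, 48, 46, 45, 45, 45, 45, 45, 44, 43, 43, 43, 44, 43]
130 [42, 41, 42, 42, 42, 41, 41, 41, 42, 42, 40, 41, 42, 41, 41, 41, 41, 42, 42, 42, 42, 41, 41, 41, 42]
150 [23, 24, 23, 24, 24, 23, 23, 23, 23, 23, 24, 23, 23, 23, 23, 23, 24, 23, 23, 23, 23, 23, 23, 22, 23]
170 [0, 0, 0, 0, 0, 0, 0, 0, 0, 0, 0, 0, 0, 25, 47, 47, 47, 47, 47, 47, 46, 47, 47, 46, 46]
190 [0, 0, 0, 0, 0, 0, 0, 0, 0, 0, 0, 0, 0, 0, 0, 0, 0, 0, 0, 0, 0, 0, 0, 0, 0]
```

>>> arm_command --motion '[{"offset": [0, 0.001, 0], "spin": 0}, {"offset": [0, 0.001, 0], "spin": 0}, {"offset": [0, 0.001, 0], "spin": 0}, {"offset": [0, 0, 0], "spin": 0}]'

```text
time_s: 25.82
ee_pos: [745.5, -7.7, 126.8]
ee_rot: [-180.0, -0.0, -5.0]
force: [-0.4, -0.4, -0.3]
gripper_width: 0.6
gripper_force: 0.0
```

>>> arm_command --motion '[{"offset": [0, 0.0005, 0], "spin": 0}, {"offset": [0, 0.0005, 0], "spin": 0}, {"offset": [0, 0, 0], "spin": 0}]'

```text
time_s: 26.2
ee_pos: [745.4, -8.7, 126.8]
ee_rot: [-180.0, -0.0, -5.0]
force: [-0.3, -0.5, -1.1]
gripper_width: 0.3
gripper_force: 0.0
```

>>> arm_command --motion '[{"offset": [0, 0.0005, 0], "spin": 0}, {"offset": [0, 0, 0], "spin": 0}]'

```text
time_s: 26.45
ee_pos: [745.4, -9.2, 126.8]
ee_rot: [-180.0, -0.0, -5.0]
force: [-0.1, -0.2, -0.2]
gripper_width: 0.8
gripper_force: 0.0
```

>>> arm_command --motion '[{"offset": [0, 0.0005, 0], "spin": 0}, {"offset": [0, 0, 0], "spin": 0}]'

```text
time_s: 26.7
ee_pos: [745.3, -9.7, 126.7]
ee_rot: [-180.0, -0.0, -5.0]
force: [0.2, 0.2, -0.2]
gripper_width: 0.7
gripper_force: 0.0
```

>>> arm_command --motion '[{"offset": [0, 0.0005, 0], "spin": 0}, {"offset": [0, 0, 0], "spin": 0}]'

```text
time_s: 26.95
ee_pos: [745.3, -10.2, 126.7]
ee_rot: [-180.0, 0.0, -5.0]
force: [0.7, 0.3, 0.3]
gripper_width: 0.3
gripper_force: 0.0
```

>>> arm_command --motion '[{"offset": [0, 0.0005, 0], "spin": 0}, {"offset": [0, 0, 0], "spin": 0}]'

```text
time_s: 27.2
ee_pos: [745.2, -10.7, 126.7]
ee_rot: [-180.0, -0.0, -5.0]
force: [0.7, -0.0, -0.6]
gripper_width: 1.0
gripper_force: 0.0
```

>>> arm_command --motion '[{"offset": [0, 0.0005, 0], "spin": 0}, {"offset": [0, 0, 0], "spin": 0}]'

```text
time_s: 27.45
ee_pos: [745.2, -11.2, 126.8]
ee_rot: [-180.0, -0.0, -5.0]
force: [0.2, 0.3, -0.2]
gripper_width: 0.6
gripper_force: 0.0
```

>>> arm_command --motion '[{"offset": [0, 0.0005, 0], "spin": 0}, {"offset": [0, 0, 0], "spin": 0}]'

```text
time_s: 27.7
ee_pos: [745.2, -11.7, 126.7]
ee_rot: [-180.0, -0.0, -5.0]
force: [-0.8, 0.3, 0.0]
gripper_width: 0.8
gripper_force: 0.0
```

>>> arm_command --motion '[{"offset": [0, 0.0003, 0], "spin": 0}, {"offset": [0, 0, 0], "spin": 0}]'

```text
time_s: 27.95
ee_pos: [745.1, -11.9, 126.8]
ee_rot: [-180.0, -0.0, -5.0]
force: [0.4, 0.8, 0.1]
gripper_width: 0.1
gripper_force: 0.0
```

>>> arm_command --motion '[{"offset": [0, 0.0004, 0], "spin": 0}, {"offset": [0, 0, 0], "spin": 0}]'

```text
time_s: 28.2
ee_pos: [745.1, -12.4, 126.7]
ee_rot: [-180.0, 0.0, -5.0]
force: [-0.9, -0.0, -0.2]
gripper_width: 0.3
gripper_force: 0.0
```

>>> arm_command --motion '[{"offset": [0, 0.0004, 0], "spin": 0}, {"offset": [0, 0, 0], "spin": 0}]'

```text
time_s: 28.45
ee_pos: [745.0, -12.8, 126.7]
ee_rot: [-180.0, 0.0, -5.0]
force: [-0.2, 0.5, -0.6]
gripper_width: 0.4
gripper_force: 0.0
```

```bash
python3 - <<'E'
from h import *
ef(); print(env.state()['force'].round(2))
im,D=env.grab_frame('scene'); a=im[170:280,280:380]; cv2.imwrite('pics/s10c.png',cv2.resize(a,None,fx=6,fy=5.4,interpolation=2))
m,W=cam('scene'); print(proj(m,W,[T(734,41.5,112)]))
E
```

```text
e 743.4 f 51.6 z 126.7
[-0.21  0.48 -0.61]
[[306.44391996 250.93835303]]
```

View pics/s10c.png

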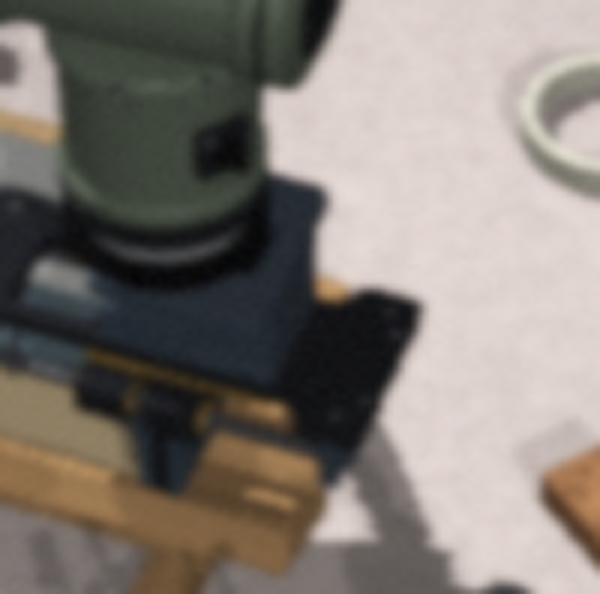

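>>> arm_command --motion '[{"offset": [0, 0.0005, 0], "spin": 0}, {"offset": [0, 0, 0], "spin": 0}]'

```text
time_s: 28.75
ee_pos: [745.0, -13.2, 126.7]
ee_rot: [-180.0, -0.0, -5.0]
force: [-0.2, 0.1, 0.3]
gripper_width: 0.6
gripper_force: 0.0
```

>>> arm_command --motion '[{"offset": [0, 0.0005, 0], "spin": 0}, {"offset": [0, 0, 0], "spin": 0}]'

```text
time_s: 29.0
ee_pos: [745.0, -13.8, 126.8]
ee_rot: [-180.0, -0.0, -5.0]
force: [-0.3, 0.1, -0.5]
gripper_width: 0.3
gripper_force: 0.0
```

>>> arm_command --motion '[{"offset": [0, 0.0005, 0], "spin": 0}, {"offset": [0, 0, 0], "spin": 0}]'

```text
time_s: 29.25
ee_pos: [744.9, -14.3, 126.7]
ee_rot: [-180.0, -0.0, -5.0]
force: [-0.1, 0.5, 0.1]
gripper_width: 0.7
gripper_force: 0.0
```

>>> arm_command --motion '[{"offset": [0, 0.0005, 0], "spin": 0}, {"offset": [0, 0, 0], "spin": 0}]'

```text
time_s: 29.5
ee_pos: [744.8, -14.6, 126.7]
ee_rot: [-180.0, 0.0, -5.0]
force: [0.0, 1.1, -0.9]
gripper_width: 0.6
gripper_force: 0.2
```

>>> arm_command --motion '[{"offset": [0, 0.0004, 0], "spin": 0}, {"offset": [0, 0, 0], "spin": 0}]'

```text
time_s: 29.75
ee_pos: [744.9, -14.8, 126.7]
ee_rot: [-180.0, -0.0, -5.0]
force: [-0.1, 1.4, -0.2]
gripper_width: 0.5
gripper_force: 0.7
```

>>> arm_command --motion '[{"offset": [0, 0.0003, 0], "spin": 0}, {"offset": [0, 0, 0], "spin": 0}]'

```text
time_s: 30.0
ee_pos: [744.8, -14.9, 126.7]
ee_rot: [-179.9, 0.0, -5.0]
force: [0.6, 3.3, 0.0]
gripper_width: 0.7
gripper_force: 1.2
```

>>> arm_command --motion '[{"offset": [0, 0.0003, 0], "spin": 0}, {"offset": [0, 0, 0], "spin": 0}]'

```text
time_s: 30.25
ee_pos: [744.7, -15.6, 126.7]
ee_rot: [-180.0, 0.0, -5.0]
force: [-0.3, 2.0, -0.4]
gripper_width: 0.6
gripper_force: 1.2
```

>>> arm_command --motion '[{"offset": [0, 0.0002, 0], "spin": 0}, {"offset": [0, 0, 0], "spin": 0}]'

```text
time_s: 30.5
ee_pos: [744.7, -15.9, 126.7]
ee_rot: [-180.0, 0.0, -5.0]
force: [-0.6, 2.9, -0.4]
gripper_width: 0.5
gripper_force: 1.2
```

>>> arm_command --motion '[{"offset": [0, 0.0002, 0], "spin": 0}, {"offset": [0, 0, 0], "spin": 0}]'

```text
time_s: 30.75
ee_pos: [744.7, -16.1, 126.7]
ee_rot: [-180.0, 0.0, -5.0]
force: [0.5, 3.1, -0.9]
gripper_width: 0.6
gripper_force: 1.2
```

>>> arm_command --motion '[{"offset": [0, 0.0002, 0], "spin": 0}, {"offset": [0, 0, 0], "spin": 0}]'

```text
time_s: 31.0
ee_pos: [744.7, -16.2, 126.7]
ee_rot: [-180.0, 0.0, -5.0]
force: [-0.1, 2.8, -0.7]
gripper_width: 0.5
gripper_force: 1.5
```

>>> arm_command --motion '[{"offset": [0, 0.0002, 0], "spin": 0}, {"offset": [0, 0, 0], "spin": 0}]'

```text
time_s: 31.25
ee_pos: [744.7, -16.2, 126.7]
ee_rot: [-180.0, 0.0, -5.0]
force: [0.5, 3.3, -0.0]
gripper_width: 0.8
gripper_force: 1.9
```

>>> arm_command --motion '[{"offset": [0, -0.003, 0], "spin": 0}, {"offset": [0.006, -0.012, 0], "spin": 0}, {"offset": [0.02, -0.005, 0], "spin": 0}, {"offset": [0, 0, -0.04], "spin": 0}, {"offset": [0, 0, -0.06], "spin": 0}]'

```text
time_s: 31.88
ee_pos: [772.0, 1.3, 224.9]
ee_rot: [179.9, 0.3, -5.0]
force: [1.2, 1.4, 0.7]
gripper_width: 0.5
gripper_force: 0.0
```

>>> arm_command --motion '[{"offset": [0, 0, -0.055], "spin": 0}, {"offset": [-0.02, 0.035, 0], "spin": 0}, {"offset": [-0.03, 0.045, 0], "spin": 0}, {"offset": [-0.035, 0.045, 0], "spin": 0}, {"offset": [0, 0, 0], "spin": 0}]'

```text
time_s: 32.5
ee_pos: [674.8, -118.9, 282.8]
ee_rot: [179.9, -0.0, -5.2]
force: [1.1, 0.3, 0.7]
gripper_width: 0.5
gripper_force: 0.0
```

```bash
python3 chk2.py s11; python3 - <<'E'
from h import *
m,W=cam('wrist'); im,D=env.grab_frame('wrist'); cv2.imwrite('pics/w5.png',im)
p=proj(m,W,[T(747,-98.3,90),T(680,-98.3,234)]).round(); print(p)
for r in (140,160,180,200,215):
    L=cv2.cvtColor(im,cv2.COLOR_BGR2GRAY)[r]; t=(r-p[0,1])/(p[1,1]-p[0,1]); c=int(p[0,0]+t*(p[1,0]-p[0,0])); print(r,c-9,L[c-9:c+10].tolist())
x0,y0=int(p[0,0])-60,int(p[0,1])-10; a=im[y0:y0+130,x0:x0+140]; cv2.imwrite('pics/w5c.png',cv2.resize(a,None,fx=4.5,fy=4.5,interpolation=0))
E
```

```text
e 682.6 f -60.3 z 282.8
[1.06 0.31 0.67]
1st 1817 yaw -4.96 tilt 25.19 h@nom 712.45 f range [-239.5 -237.9  -56.2  -55.3]
2nd 2140 yaw -4.92 tilt 25.18 h@nom 712.46 f range [-144.3 -143.8   39.9   40.5]
[[357. 124.]
 [378. 228.]]
140 351 [132, 130, 131, 131, 131, 131, 131, 131, 130, 134, 137, 120, 136, 121, 131, 131, 131, 131, 131]
160 355 [93, 93, 92, 93, 93, 92, 93, 93, 96, 117, 137, 116, 137, 106, 93, 92, 93, 93, 92]
180 359 [156, 157, 157, 157, 157, 156, 157, 157, 156, 142, 132, 110, 138, 134, 157, 156, 156, 157, 156]
200 363 [157, 157, 157, 157, 157, 156, 157, 157, 155, 142, 131, 101, 136, 138, 148, 157, 157, 157, 157]
215 366 [157, 156, 157, 157, 157, 157, 157, 157, 154, 137, 132, 111, 132, 140, 142, 157, 157, 157, 156]
```

View pics/w5c.png

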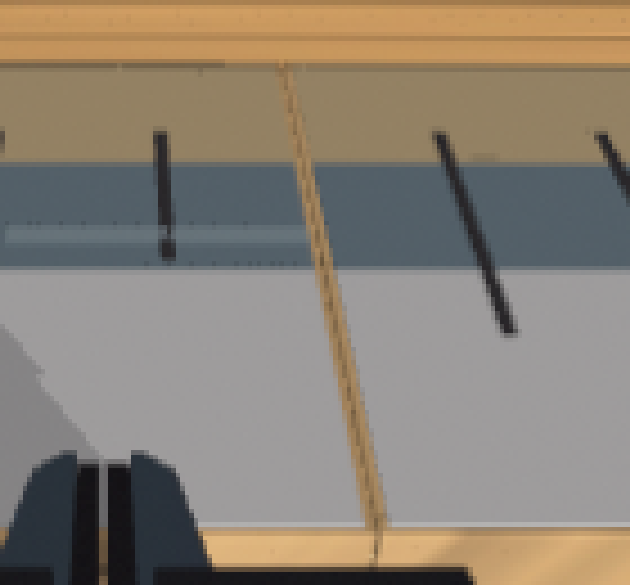

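>>> arm_command --motion '[{"offset": [0, 0, -0.03], "spin": 0}, {"offset": [0, 0, -0.03], "spin": 0}, {"offset": [0, 0, 0], "spin": 0}]'

```text
time_s: 33.08
ee_pos: [678.7, -114.9, 344.1]
ee_rot: [180.0, -0.3, -4.9]
force: [0.4, -0.6, -0.8]
gripper_width: 0.3
gripper_force: 0.0
```

```bash
python3 -c "
from h import *
print(env.job_done())"
```

```text
the job is handed in; nothing more can be done
None
```

The job is handed in at about 33 s: the second half stands on the ledge against both rails, painted face out, with only a hairline joint to the first half, which by camera did not move.

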